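# Feel for the hidden rib under a ramp skin and clamp the skin onto it

### The job

The thin brown skin of the test ramp is lying on wet glue in the sloped gluing jig, and the place of the one rib behind it was not marked. Press along the skin with the fingertips until you feel where it stops giving, then slide the toggle clamp along its rail to that place and push its handle over and down until it locks, so that the foot squeezes the skin onto the rib. Do not lock the clamp over unsupported skin, where it would crease it, and leave the rover, the glue bottle and the parts tray where they are.

Things in the scene. Friction and masses are not known exactly. Their poses are not given: they have to be found in the camera images.
- skin_mid (a point): Middle of the skin's face: thin brown hardboard, 320 mm along the rail, 180 mm up the slope, its left and right edges under wooden cover strips 4 mm high. Slope axes: x up the slope, towards the robot; y along the rail, to the robot's right; z straight out of the skin. The slope is 30 degrees from level, so z leans 30 degrees from vertical away from the robot. Press within x = -70 to -20 mm.
- jig: Wooden gluing jig under the skin, fixed to the table: base 430 x 300 mm, 170 mm high on the robot's side; origin in the middle of its underside, x level, towards the robot, y as the rail. Hidden in it, behind the skin, is one straight rib, 36 mm wide along the rail, running all the way up the slope; its middle lies anywhere from y = -100 to 50 mm from the skin's middle.
- rib (a joint): How far the rib is pressed in, m (0 free, 0.05 mm per N: less than the noise). How the skin feels to a fingertip: in the open it sinks 0.7 to 1.4 mm for each N; over the rib it is nearly rigid, under 0.25 mm per N. Towards the rib it stiffens gradually, and so it does near its left and right edges, held by the frame: at 30 mm from an edge it still sinks over 0.5 mm per N.
- clamp (a joint): Place of the toggle clamp on its T-slot rail, m: the y of the clamp (foot, arm and handle are in line) in the slope axes, 0 opposite skin_mid, positive to the robot's right. The rail lies along the skin's upper edge, middle at x = 120 mm, top 14 mm out of the skin. The steel clamp (base 72 x 34 mm) slides from -0.15 to 0.15 against 2.5 N friction; it starts open at 0.095 to 0.145.
- clamp_arm (a joint): Angle of the clamp's arm, rad: 0 open, arm standing up, 75 degrees from closed; locked, foot down, about 1.26 over the rib and 1.28 over open skin. It follows the handle by a linkage and stays where it is left. The last 20 degrees of the handle are the stiff part; then the linkage passes dead centre, meets its stop and stays locked by itself.
- handle_grip (a point): Where to hold the handle: on the axis of its black grip, 29 mm from the free end; grip 68 mm long, 20 mm wide along y, 16 mm thick. Open, it stands almost square to the skin, this point 152 mm out of it, free on both sides and above, the arm over 50 mm downhill of it. Pinch it along y (it turns 79 degrees between the fingers as it closes) or push it with closed fingers, 5 to 12 N.
- handle_locked (a point): Where handle_grip will be when the clamp is locked at its present place on the rail; it moves with the clamp. The handle then lies flat, pointing up the slope to the robot, its upper face 8 mm further out. From its open place handle_grip swings, in slope axes (x, z) mm: (0, 0), (21, -5), (35, -14), (42, -26), (47, -50), (48, -69), locked at (48, -86).
- clamp_foot: The clamp's foot: black rubber cap, 20 mm wide, 18 mm long, at the arm's end; origin in the middle of its pressing face. Locked, it stands on the skin at x = 35 mm, at the clamp's own y. It is springy, 4 N per mm: locked over the rib it presses with about 10 N, over open skin with 3 to 6 N.
- rover: Bystander on the right: a tracked model vehicle, 150 mm long, 120 mm wide, 82 mm high, 0.45 kg; origin in the middle of its underside.
- glue_bottle: Bystander on the left: a white round bottle, 60 mm wide and 150 mm high; origin in the middle of its underside.
- parts_tray: Bystander on the far left: a flat grey tray, 150 x 110 x 35 mm, holding small beams; origin in the middle of its underside.

How it is judged:
On the way:
1. with the clamp still open, the fingers press the skin at the rib, so that more than half of the push reaches the rib (2 N or more, for 0.05 s) (value of joint clamp_arm below 0.4 rad and contact force between the fingers and anything else above 1.5 N and ((contact force between the fingers and anything else below 3.5 N and value of joint rib above 0.0001 m) or (contact force between the fingers and anything else below 6 N and value of joint rib above 0.0002 m) or (contact force between the fingers and anything else below 10 N and value of joint rib above 0.00032 m) or (contact force between the fingers and anything else below 18 N and value of joint rib above 0.0005 m) or value of joint rib above 0.0009 m)), for 0.05 s.
At the end, for the whole second after the job is handed in: The clamp is locked (arm past 1.24 rad), its foot presses the skin with more than 8 N and at least 7 N of that bears on the rib (foot within about 25 mm of the rib's middle), and the rover, glue bottle and parts tray are within 30 mm of where they stood (value of joint clamp_arm above 1.24 rad and contact force between clamp_foot and anything else above 8 N and value of joint rib above 0.00035 m and distance of each of rover, glue_bottle, parts_tray from where it was at the start of the episode below 0.03 m); the robot touches nothing.
It fails at once if the clamp is locked down where the rib does not back the skin (less than 4 N reaches it) (value of joint clamp_arm above 1.255 rad and value of joint rib below 0.0002 m).
It fails at once if the rover is moved by more than 30 mm (distance of rover from where it was at the start of the episode above 0.03 m).
It fails at once if the glue bottle is moved by more than 30 mm (distance of glue_bottle from where it was at the start of the episode above 0.03 m).
It fails at once if the parts tray is moved by more than 30 mm (distance of parts_tray from where it was at the start of the episode above 0.03 m).
It also fails if it takes over 69 s, if anything falls off the work surface, if the arm or the gripper's body presses on something with over 40 N, if the wrist force passes 120 N, or if a joint passes its speed limit or range.

### The arm

A 6-joint arm with a two-finger parallel gripper is mounted at the origin on the work surface. World frame = base frame: x ahead of the robot, y to its left, z up, the work surface at z = 0. Lengths are in m, angles in rad, forces in N, time in s.
With the tool pointing down it reaches from about 0.325 to 0.775 m from the base axis. Payload 5.5 kg.
Tool frame: the origin (TCP) lies between the finger pads; the fingertips stand 8 mm ahead of it and the grasp point (between the pads) lies 11 mm behind it (tcp_to_tips is the distance from the TCP to the fingertips, in m); z points along the fingers, y is the direction in which the jaws open and shut (so a half turn about z gives the same grasp; the last joint's range is limited). The gripper opens to 88 mm and grips with 3 to 60 N. Pads are 20 mm wide; open, the fingers measure 115 mm over their backs; the gripper's body (75 mm by 178 mm) begins 61 mm behind the grasp point.
Start: joints at [-0.057, 0.091, 1.231, -0, 1.82, -0.057], TCP at [0.6, -0, 0.193] pointing down, gripper open.
Joint ranges: [-2.87, 2.87], [-0.86, 2.18], [0.17, 2.46], [-1.51, 4.65], [0.06, 2.69], [-2.65, 2.65]. Speed limits (rad/s): [2.57, 2.57, 3.01, 3.14, 3.14, 3.14].

### API

Orientations are given as a unit quaternion [w, x, y, z].
In Python, from bench import * gives the robot as it stands. Calls block until the motion is done:
- move_to(position, orientation): joint-space move of the TCP to a pose.
- move_l(position, speed=0.15, orientation=None): straight line of the TCP; orientation=None keeps the orientation; speed is the mean speed in m/s.
- movej(angles): joint-space move.
- gripper_open() and close(): open the fingers fully, or close them until they stop; the grip force is fixed at half the most.
- hold(seconds).
- inverse_kinematics(position, orientation): joint angles nearest the present ones, or None.
- state(): the state.
- get_image(name): name is "scene" or "side" or "wrist"; returns a dict with "frame" (480x640x3 uint8, blue, green, red), "depth" (480x640 float32, m along the optical axis (not along the pixel's ray), 0 where there is no reading), "camera_matrix" (3x3 intrinsics, pixels), "k1" (the pictures are not rectified: a ray, as slopes to the right and down, at radius r is drawn at 1 + k1 r^2 times it, then the intrinsics apply), "view" (4x4, takes a point from world to camera coordinates). Camera axes: x right, y up, looking along -z (the intrinsics and any distortion apply to the point x, -y, -z); pixel columns grow to the right and rows downward; lengths in m; the calibration is good to about 2 mm. A picture is of the moment at which its call begins.
A pose or a line that the arm cannot do raises IKError and nothing moves.
- job_done(): hands the job in, once; it reports no verdict.
The state is a dict: "time": time; "joint_pos": joint angles; "dq": joint speeds; "joint_torque": joint torques, N m; "ee_pos": TCP position; "ee_rot": TCP orientation; "ft_force": force on the tool from outside, world axes, zero at the start; "moment": the same for the moment, N m; "finger_gap": finger opening in m.
Only numpy, scipy, OpenCV 4.12 (cv2) and the standard library are available. Lean on these libraries where they do the work, as an engineer would, in place of code of your own. Each camera call takes 0.05 s, during which the arm holds its last target.

## Working session

There is one attempt and no reset: what is moved stays moved. The work goes in short steps, each a Python script; the robot and the scene stay as the last script left them, time stands still between calls to the robot, and variables do not carry over. Pictures are saved under pics/ and viewed, and the job is handed in when it is done.

```bash
ls; mkdir -p pics
python3 - <<'E'
from bench import *
import cv2,numpy as np
s=state();print(s)
for n in ["scene","side","wrist"]:
    d=get_image(n);cv2.imwrite(f"pics/{n}0.png",d["frame"]);np.savez(f"pics/{n}0.npz",**d)
    print(n,d["camera_matrix"],d["k1"],d["view"])
E
```

```text
pics
{'time': 0.0, 'joint_pos': array([-5.67036177e-02,  9.18423184e-02,  1.23187036e+00, -7.63245952e-06,
        1.81978360e+00, -5.67100179e-02]), 'dq': array([ 0.0004617 ,  0.00035145, -0.00129414, -0.00028557,  0.00077641,
        0.00031868]), 'joint_torque': array([-3.13584051e-04, -4.46447504e+01, -4.06449509e+01,  6.96761138e-02,
        2.93726998e-02, -1.50731516e-04]), 'ee_pos': array([5.99653666e-01, 1.29053339e-05, 1.92125599e-01]), 'ee_rot': array([-7.07632389e-04,  7.07104861e-01,  7.07108061e-01, -6.36565609e-04]), 'ft_force': array([ 0.2345672 ,  0.60122128, -0.1517747 ]), 'moment': array([-0.01722517,  0.05219221, -0.00442097]), 'finger_gap': 0.08783999446365134}
scene [[508.45661162   0.         318.42696686]
 [  0.         508.45661162 240.79034464]
 [  0.           0.           1.        ]] -0.08721192365435403 [[ 0.03292292  0.99937708  0.01270959 -0.043903  ]
 [-0.69012908  0.01353334  0.72355975  0.23260801]
 [ 0.72293702 -0.03259296  0.69014474 -1.69886198]
 [ 0.          0.          0.          1.        ]]
side [[437.45358089   0.         317.41968636]
 [  0.         437.45358089 238.46025501]
 [  0.           0.           1.        ]] -0.018125803445989283 [[-0.77645809 -0.63007631  0.01080179  0.42580332]
 [ 0.46591044 -0.56244226  0.68307113 -0.35550173]
 [-0.42431155  0.53540877  0.73027198 -1.05429963]
 [ 0.          0.          0.          1.        ]]
wrist [[402.2281106    0.         315.69555577]
 [  0.         402.2281106  237.29224115]
 [  0.           0.           1.        ]] -0.038886644205689505 [[ 9.99998757e-01 -1.17828717e-03 -1.04766086e-03 -5.99263220e-01]
 [ 8.34506215e-04  9.59304399e-01 -2.82372755e-01  3.34703819e-02]
 [ 1.33774187e-03  2.82371530e-01  9.59304190e-01 -3.90974675e-01]
 [ 0.00000000e+00  0.00000000e+00  0.00000000e+00  1.00000000e+00]]
```

View pics/scene0.png

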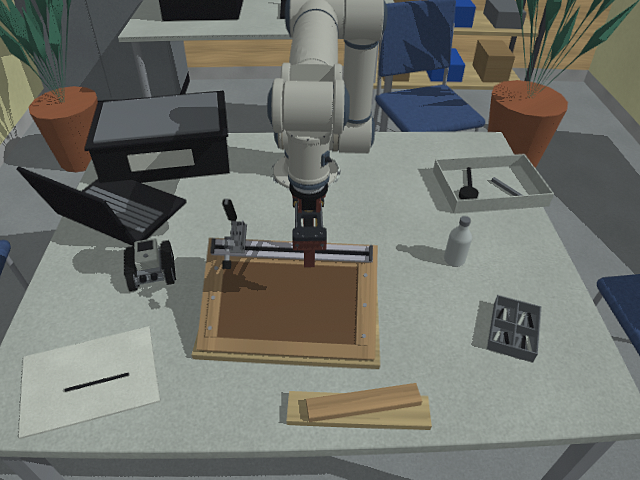

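View pics/side0.png

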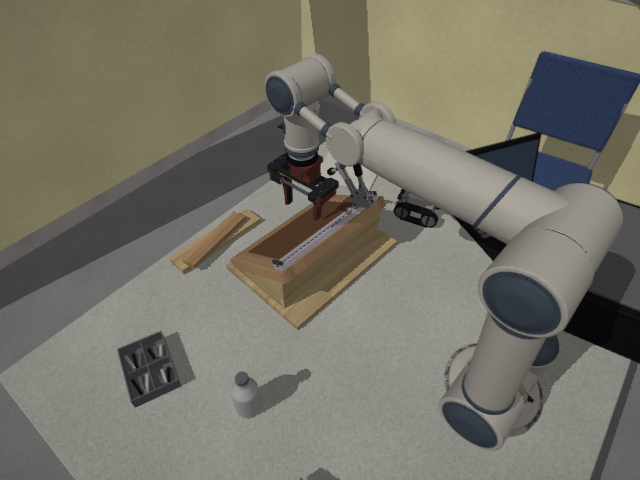

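View pics/wrist0.png

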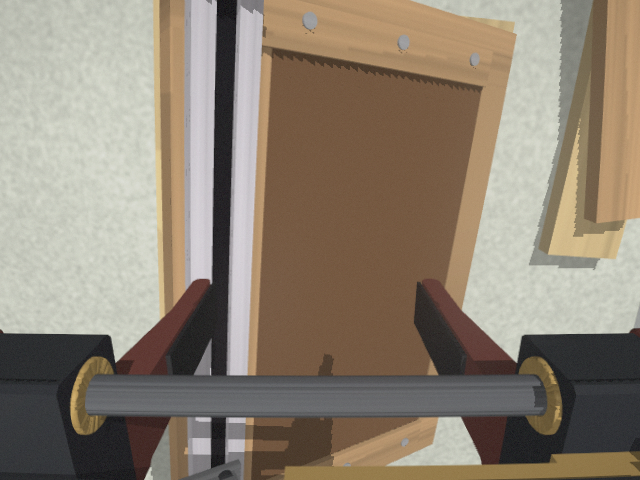

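The scene view shows the jig with brown skin at about (222–359, 257–343), clamp at about (232,240), rover (150,265), bottle (459,243) and tray (515,328). Next I'll fit the skin plane and edges from depth.

```bash
cat > h.py <<'E'
import numpy as np,cv2
def cloud(d):
    K=d["camera_matrix"];k1=float(d["k1"]);h,w=d["depth"].shape
    u,v=np.meshgrid(np.arange(w),np.arange(h))
    p=np.stack([u,v],-1).reshape(-1,1,2).astype(np.float64)
    n=cv2.undistortPoints(p,K,np.array([k1,0,0,0,0.])).reshape(h,w,2)
    D=d["depth"]; c=np.stack([n[...,0]*D,-n[...,1]*D,-D],-1)
    V=d["view"];return (c-V[:3,3])@V[:3,:3], D>0
E
python3 - <<'E'
from h import *
for n in ["scene","wrist"]:
    d=dict(np.load(f"pics/{n}0.npz"));P,ok=cloud(d)
    hsv=cv2.cvtColor(d["frame"],cv2.COLOR_BGR2HSV)
    s={"scene":(300,300),"wrist":(180,350)}[n]
    print(n,hsv[s],P[s],d["frame"][s], hsv[350,210] if n=="scene" else hsv[30,380])
    m=(hsv[...,0]<18)&(hsv[...,1]>90)&(hsv[...,2]<125)&(hsv[...,2]>50)&ok
    m=m.astype(np.uint8)
    m=cv2.morphologyEx(m,cv2.MORPH_OPEN,np.ones((3,3)))
    nl,L,st,_=cv2.connectedComponentsWithStats(m)
    b=L==L[s];print(st[L[s]])
    cv2.imwrite(f"pics/m_{n}.png",b.astype(np.uint8)*255)
    Q=P[b];c=np.median(Q,0)
    for _ in range(4):
        A=np.c_[Q[:,:2],np.ones(len(Q))];co=np.linalg.lstsq(A,Q[:,2],rcond=None)[0]
        r=Q[:,2]-A@co;Q=Q[abs(r)<0.006]
    nn=np.array([-co[0],-co[1],1]);nn/=np.linalg.norm(nn)
    print("plane",co,"n",nn,"tilt",np.degrees(np.arccos(nn[2])),"std",r.std())
    ct=max(cv2.findContours(b.astype(np.uint8),0,2)[0],key=cv2.contourArea)
    print(cv2.minAreaRect(Q[:,:2].astype(np.float32)))
    ap=cv2.approxPolyDP(ct,8,True)[:,0];
    for a in ap: print(a,P[a[1],a[0]].round(4))
E
```

```text
scene [ 14 112  93] [ 0.63691055 -0.0207877   0.0978121 ] [52 71 93] [ 16 100 112]
[  217   247   142    98 10718]
plane [-0.56960477  0.06106492  0.46246244] n [ 0.49424853 -0.0529863   0.86770435] tilt 29.8070438792042 std 0.0021390563912013945
((0.6384081244468689, -0.04891523718833923), (0.3192260265350342, 0.16170541942119598), 84.79551696777344)
[358 266] [0.574  0.1159 0.1423]
[315 265] [0.5666 0.0154 0.1401]
[316 247] [0.6779 0.0129 0.308 ]
[304 266] [ 0.6499 -0.0108  0.225 ]
[232 261] [ 0.548  -0.1808  0.1384]
[217 337] [ 0.7022 -0.211   0.0495]
[355 344] [0.7287 0.1017 0.0504]
wrist [ 13 113 115] [0.6229467  0.03744381 0.10844148] [ 64  86 115] [ 16  99 185]
[  257    46   258   329 59972]
plane [-0.56419622  0.05627127  0.45796469] n [ 0.490794   -0.04895035  0.86989948] tilt 29.55303906399874 std 0.0006508987574715864
((0.6096590161323547, -0.005550272762775421), (0.23976461589336395, 0.09389546513557434), 86.62421417236328)
[262  46] [0.5701 0.1166 0.1446]
[272  73] [0.5748 0.103  0.1411]
[257 374] [ 0.5577 -0.0952  0.1395]
[426 374] [ 0.7061 -0.1591  0.0497]
[413 323] [ 0.6852 -0.0952  0.0655]
[417 281] [ 0.6853 -0.0543  0.0676]
[471 363] [0.645  0.0094 0.2825]
[491 357] [0.6506 0.0114 0.2826]
[500 373] [0.6503 0.0108 0.2896]
[513 371] [0.654  0.0112 0.2892]
[443 287] [0.652  0.0113 0.2313]
[478  86] [0.7261 0.1031 0.053 ]
```

```bash
python3 -c "
import cv2
a=cv2.imread('pics/scene0.png')[190:380,180:400];cv2.imwrite('pics/z.png',cv2.resize(a,None,fx=3.2,fy=3.2,interpolation=2))
b=cv2.imread('pics/m_scene.png');cv2.imwrite('pics/mz.png',b[190:380,180:400])"
```

```text
(no output)
```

View pics/z.png

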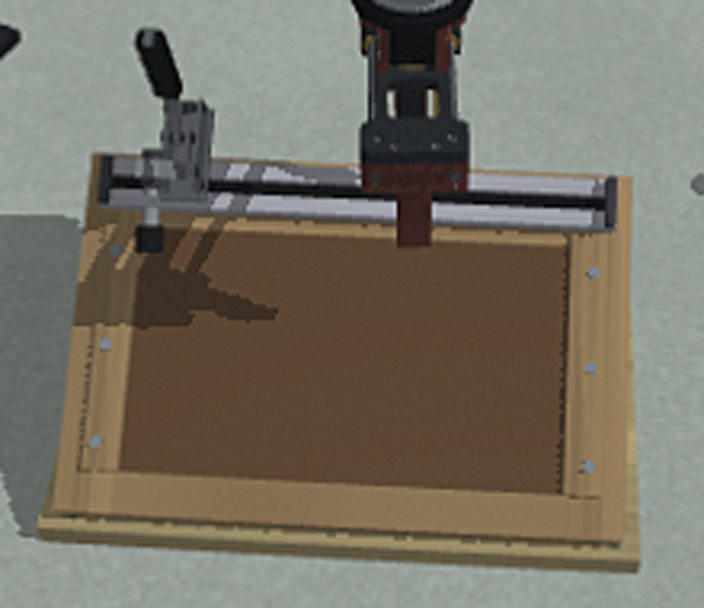

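View pics/mz.png

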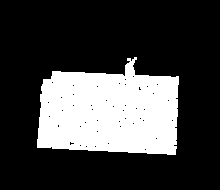

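The zoom shows the skin's lower corners at (217,337) and (355,344), the yaw is about 5°, and the clamp stands near the left end of the rail. Next I'll build the slope frame and locate the clamp.

```bash
cat >> h.py <<'E'
yaw=np.radians(5.2); t=np.radians(30)
ux=np.array([-np.cos(t)*np.cos(yaw),np.cos(t)*np.sin(yaw),np.sin(t)])
uy=np.array([-np.sin(yaw),-np.cos(yaw),0])
uz=np.cross(ux,uy)
MID=np.array([0.638,-0.048,0.0957])
R=np.c_[ux,uy,uz]
def S2W(p): return MID+R@np.asarray(p,float)
def W2S(p): return (np.asarray(p)-MID)@R
from scipy.spatial.transform import Rotation as Ro
def quat(tilt=30,sgn=1):
    # tool z = down tilted; jaw (tool y) along uy*sgn ; tilt from vertical, about uy
    a=np.radians(tilt)
    h=np.array([np.cos(yaw),-np.sin(yaw),0])
    z=-(np.sin(a)*h+np.array([0,0,np.cos(a)]))
    y=uy*sgn; x=np.cross(y,z)
    q=Ro.from_matrix(np.c_[x,y,z]).as_quat(); return np.r_[q[3],q[:3]]
E
python3 - <<'E'
from h import *
print(uz)
for n in ["scene","wrist","side"]:
    d=dict(np.load(f"pics/{n}0.npz"));P,ok=cloud(d);S=W2S(P);f=d["frame"].astype(int)
    # clamp: points above rail
    m=ok&(S[...,2]>0.03)&(S[...,2]<0.2)&(S[...,0]>0.0)&(S[...,0]<0.22)&(S[...,1]>0.06)&(S[...,1]<0.18)
    print(n,m.sum())
    if m.sum()<20: continue
    Q=S[m]
    for lo in np.arange(0.03,0.2,0.02):
        k=(Q[:,2]>lo)&(Q[:,2]<lo+.02)
        if k.sum()>3: print(round(lo,3),k.sum(),"med",np.median(Q[k],0).round(4),"y rng",np.percentile(Q[k,1],[5,95]).round(4),"x rng",np.percentile(Q[k,0],[5,95]).round(4))
    b=m&(f.max(-1)<60)&(S[...,2]>0.1)
    print("black grip",b.sum(),np.median(S[b],0),np.percentile(S[b],[2,98],axis=0))
    # rail ends
    pl=ok&(abs(S[...,2])<0.004)&(abs(S[...,0])<.08)&(abs(S[...,1])<.15)
    if n!="side": print("skin z med",np.median(S[pl][:,2]))
from bench import *
for tilt in (0,10,20,30):
  for sg in (1,-1):
    q=quat(tilt,sg); o=[]
    for p in ([-.045,-.11,.03],[-.045,.06,.03],[-.045,.06,.1],[.06,.12,.2],[.06,.12,.15],[.11,-.06,.066],[.11,.05,.066]):
        o.append(inverse_kinematics(S2W(p),q) is not None)
    print(tilt,sg,o,inverse_kinematics(S2W([-.045,0,.03]),q))
E
```

```text
[ 0.4979422  -0.04531629  0.8660254 ]
scene 726
0.03 71 med [0.1514 0.1153 0.0434] y rng [0.1142 0.1395] x rng [0.1106 0.173 ]
0.05 131 med [0.1379 0.1204 0.0581] y rng [0.1144 0.1369] x rng [0.1142 0.1666]
0.07 50 med [0.1517 0.125  0.0793] y rng [0.1198 0.1336] x rng [0.1082 0.1595]
0.09 21 med [0.11   0.1205 0.097 ] y rng [0.1196 0.1299] x rng [0.1004 0.1555]
0.11 154 med [0.0647 0.1249 0.1255] y rng [0.118  0.1343] x rng [0.0438 0.1589]
0.13 163 med [0.0972 0.1266 0.1374] y rng [0.119 0.134] x rng [0.0557 0.1598]
0.15 47 med [0.1601 0.1253 0.1608] y rng [0.1179 0.1348] x rng [0.1579 0.1672]
0.17 86 med [0.166  0.1257 0.1833] y rng [0.1181 0.1351] x rng [0.1608 0.1748]
black grip 267 [0.15659869 0.12444433 0.13698546] [[0.04264571 0.11761788 0.11210414]
 [0.17077518 0.13412174 0.18574636]]
skin z med -6.306985918362948e-05
wrist 0
side 700
0.03 166 med [0.1514 0.1132 0.0407] y rng [0.1101 0.1366] x rng [0.1146 0.1742]
0.05 135 med [0.142  0.1201 0.0593] y rng [0.1121 0.1308] x rng [0.1106 0.1678]
0.07 84 med [0.1157 0.1211 0.0798] y rng [0.1161 0.1316] x rng [0.104  0.1627]
0.09 9
[... 694 characters left out ...]
] [-0.12234236  0.54117327  0.86557127 -0.00581373  1.90929045  1.53776006]
10 -1 [True, True, True, True, True, True, True] [-0.12234236  0.54117327  0.86557127 -0.00581373  1.90929045 -1.6038326 ]
20 1 [True, True, False, False, True, True, True] [-0.11989406  0.75898766  0.5913966  -0.01183018  2.14010605  1.53703838]
20 -1 [True, True, False, False, True, True, True] [-0.11989406  0.75898766  0.5913966  -0.01183018  2.14010605 -1.60455427]
30 1 [False, True, False, False, False, True, True] [-0.1179187   1.04115928  0.21314443 -0.0203419   2.41062515  1.53212621]
30 -1 [False, True, False, False, False, True, True] [-0.1179187   1.04115928  0.21314443 -0.0203419   2.41062515 -1.60946645]
```

The clamp stands open at y≈0.125, with its grip at about (0.165, 0.125, 0.152) in slope axes. I'll press with closed fingers tilted 15°, starting with one probe to check timing and force.

```bash
cat >> h.py <<'E'
import bench as B
T15=quat(15)
TZ=-R.T@(Ro.from_quat(np.r_[T15[1:],T15[0]]).as_matrix()[:,2]) # tool back dir in slope axes
# lowest tip edge offset along slope normal relative to TCP
def tcp_for_tip(p,tip=0.008): # slope point where tip centre is
    return S2W(np.asarray(p,float)+TZ*tip)
def rd(n=6,dt=0.01):
    F=[];Z=[]
    for _ in range(n):
        B.hold(dt);s=B.state();F.append(R.T@s["ft_force"]);Z.append(W2S(s["ee_pos"])-TZ*0.008)
    return np.mean(F,0),np.mean(Z,0)
def press(y,x=-0.045,z0=0.004,step=0.0007,fmax=4.0,zmin=-0.008,zhi=0.012):
    B.move_l(tcp_for_tip([x,y,zhi]),speed=0.12)
    b,_=rd()
    B.move_l(tcp_for_tip([x,y,z0]),speed=0.05)
    rec=[];z=z0
    while True:
        f,p=rd(4);rec.append((p[2]*1000,f[2]-b[2]))
        if rec[-1][1]>fmax or z<zmin: break
        z-=step; B.move_l(tcp_for_tip([x,y,z]),speed=0.02)
    B.move_l(tcp_for_tip([x,y,zhi]),speed=0.12)
    rec=np.array(rec);k=rec[:,1]>0.8
    c=np.polyfit(rec[k,1],rec[k,0],1) if k.sum()>1 else (np.nan,np.nan)
    print("y %.3f  mm/N %.3f  touch z %.2f  t %.2f"%(y,-c[0],c[1],B.state()["time"]),rec.round(2).tolist(),flush=True)
    return -c[0]
E
python3 - <<'E'
from h import *
B.close();print(B.state()["time"],B.state()["finger_gap"])
B.move_to(tcp_for_tip([-.045,-.04,.05]),T15);print(B.state()["time"])
b,p=rd();print(b,p)
press(-.04)
E
```

```text
1.4917 0.0002975470636242355
2.9583
[ 0.24489925 -0.00114172  0.32366688] [-0.04465948 -0.04007244  0.0506696 ]
y -0.040  mm/N nan  touch z nan  t 9.29 [[4.27, -0.49], [3.45, -0.13], [2.53, -0.66], [1.83, -0.11], [1.13, -0.82], [0.45, -0.55], [-0.28, -0.4], [-0.97, -0.28], [-1.67, -0.67], [-2.38, -0.35], [-3.06, -0.56], [-3.77, 0.04], [-4.47, -0.29], [-5.17, -0.07], [-5.87, -0.16], [-6.56, -0.16], [-7.27, -0.86], [-7.96, -0.18], [-8.66, -0.64]]
```

No contact down to −8 mm, so I'll look before pressing further.

Run:
```python
from h import *
B.move_l(tcp_for_tip([-.045,-.04,0.0]),speed=0.12)
print(rd(),B.state()["ee_pos"],B.state()["ee_rot"],T15,TZ)
for n in ["scene","side","wrist"]:
    d=B.get_image(n);np.savez(f"pics/{n}1.npz",**d)
    cv2.imwrite(f"pics/{n}1.png",d["frame"])
    P,ok=cloud(d);S=W2S(P)
    m=ok&(abs(S[...,2])<.012)&(abs(S[...,0])<.07)&(abs(S[...,1])<.13)&(d["frame"].max(-1)<130)
    if m.sum():
        Q=S[m];A=np.c_[Q[:,:2],np.ones(len(Q))];print(n,m.sum(),np.linalg.lstsq(A,Q[:,2],rcond=None)[0])
a=cv2.imread('pics/side1.png')[140:300,220:400];cv2.imwrite('pics/z1.png',cv2.resize(a,None,fx=4,fy=3.7,interpolation=2))
```

```text
(array([-0.08516041, -0.22692984, -0.21424831]), array([-0.04482673, -0.04001643, -0.00133201])) [ 0.68188268 -0.01177713  0.08016279] [-0.00595702  0.9903094  -0.04493821 -0.13127208] [-0.00592106  0.99042424 -0.0449749  -0.13039182] [ 2.58819045e-01 -1.13297661e-18  9.65925826e-01]
scene 3825 [ 1.55324580e-03 -3.63874310e-03  4.57339955e-05]
side 1537 [-4.80089661e-05 -3.92025664e-03 -7.98305737e-04]
wrist 27283 [-0.0015508  -0.00746675 -0.00069046]
```

View pics/z1.png

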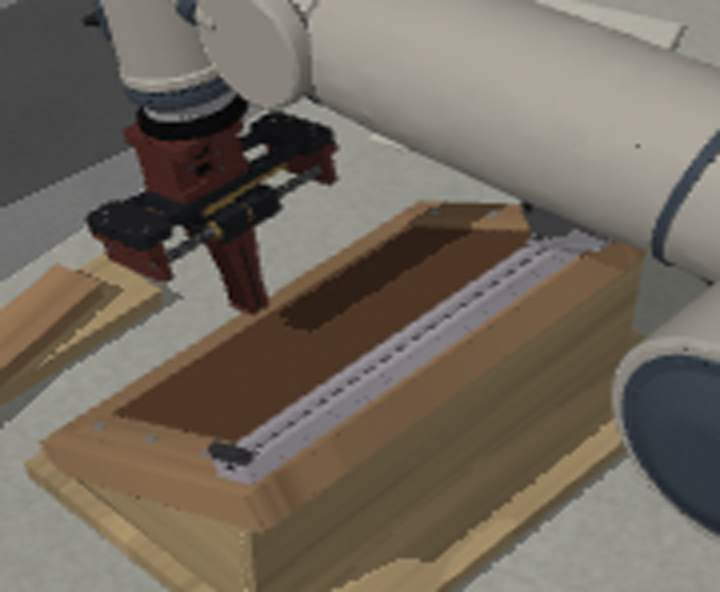

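View pics/wrist1.png

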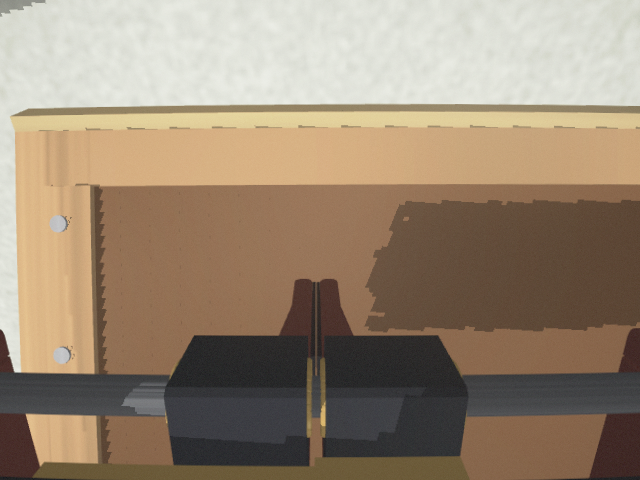

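View pics/scene1.png

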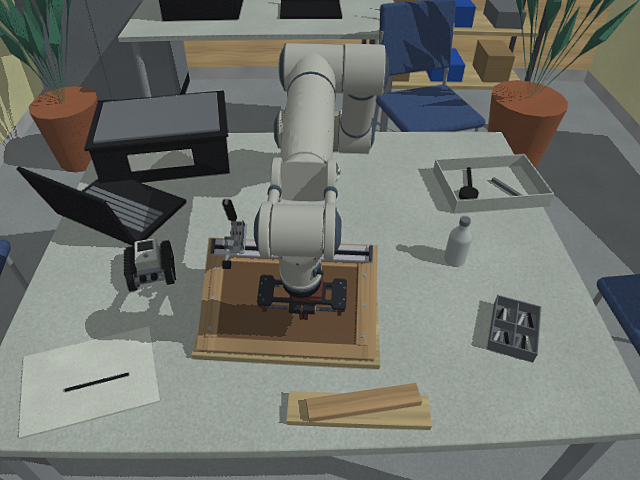

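The side view shows the fingertips still hovering above the skin. I'll measure where the tips really are, from depth.

Run:
```python
from h import *
for n in ["scene","side","wrist"]:
    d=dict(np.load(f"pics/{n}1.npz"));P,ok=cloud(d);S=W2S(P);f=d["frame"].astype(int)
    red=(f[...,2]>1.6*f[...,1])&(f[...,2]>25)&(f[...,1]<60)&ok&(abs(S[...,1]+.04)<.04)&(abs(S[...,0]+.045)<.1)&(S[...,2]>-.02)&(S[...,2]<.08)
    print(n,red.sum())
    if red.sum():
        Q=S[red];o=np.argsort(Q[:,2])
        print(Q[o[:200:20]].round(4).tolist(), np.percentile(Q,[1,50],axis=0).round(4).tolist())
        i=np.argwhere(red)[o[:3]];print(i)
d=dict(np.load("pics/wrist1.npz"));S=W2S(cloud(d)[0])
for v in range(272,320,6): print(v,[S[v,u].round(3).tolist() for u in (303,329)])
```

```text
scene 22
[[-0.0441, -0.0433, 0.0389], [-0.0364, -0.0358, 0.0743]] [[-0.0444, -0.0484, 0.0398], [-0.0402, -0.0434, 0.0576]]
[[319 305]
 [319 306]
 [318 302]]
side 97
[[-0.0262, -0.047, 0.0345], [-0.0391, -0.051, 0.0457], [-0.0175, -0.0469, 0.0551], [-0.0188, -0.0452, 0.0639], [-0.0108, -0.0385, 0.0737]] [[-0.0419, -0.054, 0.036], [-0.022, -0.0497, 0.0589]]
[[224 283]
 [222 286]
 [222 285]]
wrist 42
[[-0.0447, -0.0441, 0.0436], [-0.0378, -0.0481, 0.0693], [-0.0347, -0.0432, 0.079]] [[-0.0443, -0.0498, 0.045], [-0.0377, -0.0366, 0.0694]]
[[283 306]
 [286 331]
 [292 331]]
272 [[-0.044, -0.047, -0.001], [-0.044, -0.033, -0.0]]
278 [[-0.041, -0.047, -0.001], [-0.041, -0.033, -0.001]]
284 [[-0.044, -0.045, 0.045], [-0.044, -0.034, 0.045]]
290 [[-0.043, -0.045, 0.051], [-0.043, -0.035, 0.051]]
296 [[-0.041, -0.045, 0.056], [-0.041, -0.035, 0.056]]
302 [[-0.04, -0.045, 0.061], [-0.04, -0.035, 0.062]]
308 [[-0.039, -0.045, 0.066], [-0.039, -0.035, 0.066]]
314 [[-0.037, -0.044, 0.071], [-0.037, -0.035, 0.071]]
```

Run:
```python
from h import *
for n in ["scene","wrist","side"]:
    d=dict(np.load(f"pics/{n}0.npz"));P,ok=cloud(d);f=d["frame"].astype(int)
    red=(f[...,2]>1.5*f[...,1])&(f[...,1]<60)&ok&(abs(P[...,0]-.6)<.07)&(abs(P[...,1])<.04)&(P[...,2]>.12)&(P[...,2]<.3)
    Q=P[red];print(n,red.sum())
    if red.sum(): print(Q[np.argsort(Q[:,2])][:60:10].round(4).tolist())
import bench;print([x for x in dir(bench) if not x.startswith('__')])
try: print(bench.tcp_to_tips)
except Exception as e: print(e)
print(B.state().keys())
```

```text
scene 173
[[0.6499, -0.0108, 0.225], [0.6504, 0.0039, 0.2283], [0.6495, 0.0018, 0.2304], [0.653, -0.0045, 0.2342], [0.6502, -0.0086, 0.2375], [0.6523, -0.0066, 0.2396]]
wrist 4001
[[0.5511, 0.0106, 0.2208], [0.552, 0.011, 0.2241], [0.55, 0.0109, 0.2248], [0.5498, 0.0112, 0.2257], [0.5478, 0.011, 0.2274], [0.5543, 0.0109, 0.2281]]
side 175
[[0.5498, 0.0078, 0.2211], [0.6528, 0.0116, 0.2263], [0.5473, 0.0029, 0.2298], [0.5523, 0.013, 0.2342], [0.5475, -0.0053, 0.2377], [0.6478, 0.0124, 0.2403]]
['IKError', 'close', 'get_image', 'gripper_open', 'hold', 'inverse_kinematics', 'job_done', 'move_l', 'move_to', 'movej', 'state', 'tcp_to_tips']
0.008
dict_keys(['time', 'joint_pos', 'dq', 'joint_torque', 'ee_pos', 'ee_rot', 'ft_force', 'moment', 'finger_gap'])
```

Both pictures put the real fingertips about 29 mm behind the reported TCP, where the note says 8 mm ahead. The missing contact agrees with the pictures, so I'll use the measured offset and settle it by touch.

```bash
sed -i 's/tip=0.008/tip=-0.029/; s/-TZ\*0.008/+TZ*0.029/' h.py; grep -n 0.029 h.py
python3 - <<'E'
from h import *
print(B.state()["time"])
press(-.04,z0=0.006,step=0.0012,fmax=3.5,zmin=-.012)
E
```

```text
29:def tcp_for_tip(p,tip=-0.029): # slope point where tip centre is
34:        B.hold(dt);s=B.state();F.append(R.T@s["ft_force"]);Z.append(W2S(s["ee_pos"])+TZ*0.029)
9.7417
y -0.040  mm/N 0.499  touch z 1.23  t 12.42 [[6.32, -0.33], [4.88, -0.46], [3.49, -0.44], [2.31, 0.18], [1.41, 0.18], [0.41, 1.64], [-0.63, 3.73]]
```

Run:
```python
from h import *
for y in (-.07,-.01): press(y,z0=0.0015,step=0.0011,fmax=3.5,zmin=-.006,zhi=.008)
```

```text
y -0.070  mm/N 1.089  touch z 2.44  t 14.28 [[1.4, 0.88], [0.71, 1.75], [-0.39, 2.51], [-1.46, 3.58]]
y -0.010  mm/N 0.107  touch z 2.17  t 15.83 [[1.9, 2.53], [1.51, 6.18]]
```

Run:
```python
from h import *
for y in (.01,.03,-.025): press(y,z0=0.0018,step=0.0008,fmax=3.5,zmin=-.006,zhi=.008)
```

```text
y 0.010  mm/N 0.098  touch z 2.24  t 17.04 [[2.1, 1.44], [1.74, 5.12]]
y 0.030  mm/N 0.129  touch z 2.25  t 18.25 [[2.14, 0.9], [1.72, 4.15]]
y -0.025  mm/N 0.399  touch z 2.15  t 20.03 [[1.79, 1.02], [1.32, 1.94], [0.65, 3.81]]
```

Run:
```python
from h import *
for y in (.045,.06): press(y,z0=0.002,step=0.0008,fmax=3.5,zmin=-.006,zhi=.008)
```

```text
y 0.045  mm/N 0.488  touch z 2.47  t 22.22 [[1.97, 0.93], [1.53, 2.18], [0.83, 3.2], [0.11, 4.87]]
y 0.060  mm/N 0.687  touch z 2.52  t 23.94 [[1.87, 1.02], [1.46, 1.63], [0.71, 2.36], [-0.08, 3.89]]
```

Compliance (mm/N) is about 0.5 at −40 mm, 0.40 at −25, 0.11 at −10, 0.10 at +10, 0.13 at +30, 0.49 at +45 and 0.69 at +60. It's symmetric about +9 mm, so the rib's middle is there. I'll do one held press to confirm, and check IK for the clamp moves.

```bash
cat >> h.py <<'E'
def tcp_for_grasp(p): return S2W(np.asarray(p,float)-TZ*0.047)
ARC=[(0,0),(21,-5),(35,-14),(42,-26),(47,-50),(48,-69),(48,-86)]
E
python3 - <<'E'
from h import *
B.move_l(tcp_for_tip([-.045,.009,.008]),speed=0.12);b,_=rd()
B.move_l(tcp_for_tip([-.045,.009,.0022]),speed=0.05)
z=.0022
while 1:
    f,p=rd(8);print(p.round(4),f[2]-b[2])
    if f[2]-b[2]>4.2 or z<-.003: break
    z-=.0003;B.move_l(tcp_for_tip([-.045,.009,z]),speed=0.02)
B.move_l(tcp_for_tip([-.045,.009,.02]),speed=0.12)
print(B.state()["time"])
for p in [(-.045,.05,.2),(0,.05,.2),(0,.05,.24),(.165,.125,.26),(.165,.125,.152)]+[(.165+a/1e3,.009,.152+c/1e3) for a,c in ARC]+[(.213,.009,.16)]:
    print(p,B.inverse_kinematics(tcp_for_grasp(p),T15) is not None)
E
```

```text
[-0.045   0.0096  0.0023] 0.37644994910775853
[-0.045   0.0093  0.0021] 1.604502147654012
[-0.045   0.0092  0.0019] 2.6653644603091706
[-0.045   0.0092  0.0017] 4.222803177752405
26.1583
(-0.045, 0.05, 0.2) False
(0, 0.05, 0.2) False
(0, 0.05, 0.24) False
(0.165, 0.125, 0.26) True
(0.165, 0.125, 0.152) True
(0.165, 0.009, 0.152) True
(0.186, 0.009, 0.147) True
(0.2, 0.009, 0.13799999999999998) True
(0.20700000000000002, 0.009, 0.126) True
(0.21200000000000002, 0.009, 0.102) True
(0.21300000000000002, 0.009, 0.08299999999999999) True
(0.21300000000000002, 0.009, 0.066) True
(0.213, 0.009, 0.16) True
```

Confirmed: 4.2 N held at y=9 mm with stiffness of about 0.15 mm/N. Next I'll move to the handle.

Run:
```python
from h import *
B.move_l(tcp_for_grasp([.165,-.02,.25]),speed=0.2)
B.gripper_open()
B.move_l(tcp_for_grasp([.165,.125,.25]),speed=0.2)
B.move_l(tcp_for_grasp([.165,.125,.19]),speed=0.2)
print(B.state()["time"])
d=B.get_image("scene");np.savez("pics/scene2.npz",**d)
a=d["frame"][140:300,130:350];cv2.imwrite('pics/z2.png',cv2.resize(a,None,fx=3.5,fy=3.5,interpolation=2))
d=B.get_image("wrist");cv2.imwrite('pics/w2.png',d["frame"])
```

```text
30.55
```

View pics/z2.png

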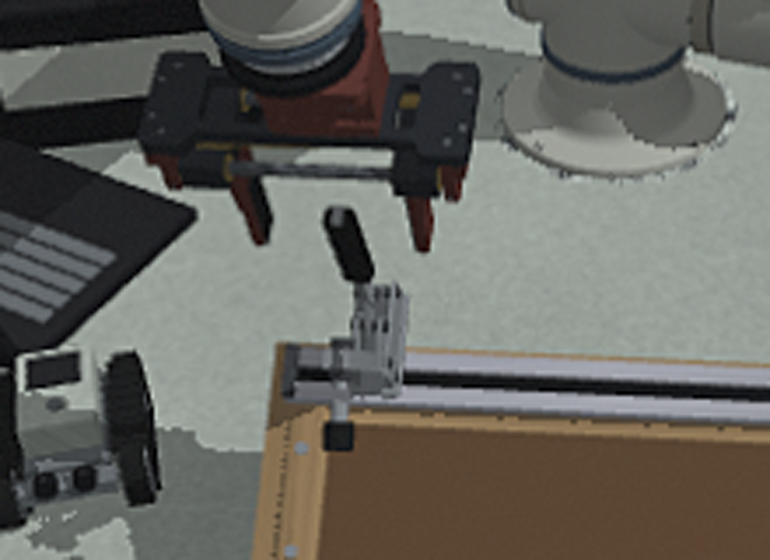

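View pics/w2.png

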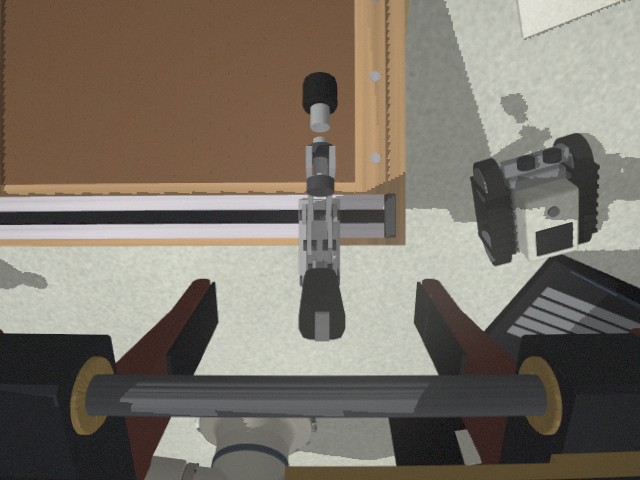

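The wrist view has the handle (322,320) centred between the fingertips at (205,285) and (425,285). I'll check its x and y by depth before closing.

Run:
```python
from h import *
d=B.get_image("wrist");S=W2S(cloud(d)[0])
for u,v in [(322,335),(322,310),(305,310),(340,310),(322,285),(205,290),(430,290)]: print(u,v,S[v,u].round(4))
print(W2S(B.state()["ee_pos"])+TZ*.047)
B.move_l(tcp_for_grasp([.165,.125,.152]),speed=0.1)
d=B.get_image("wrist");S=W2S(cloud(d)[0]);cv2.imwrite('pics/w3.png',d["frame"])
d=B.get_image("side");cv2.imwrite('pics/s3.png',cv2.resize(d["frame"][120:260,270:430],None,fx=4,fy=4))
print(B.state()["ft_force"])
```

```text
322 335 [0.1728 0.127  0.1847]
322 310 [0.1626 0.127  0.1831]
305 310 [0.1629 0.1198 0.1816]
340 310 [0.1629 0.1347 0.1813]
322 285 [0.1568 0.1275 0.1496]
205 290 [0.1535 0.0791 0.1879]
430 290 [0.1531 0.1706 0.1897]
[0.16504959 0.1246063  0.19143892]
[-0.08748473  0.31262819  0.79280447]
```

View pics/w3.png

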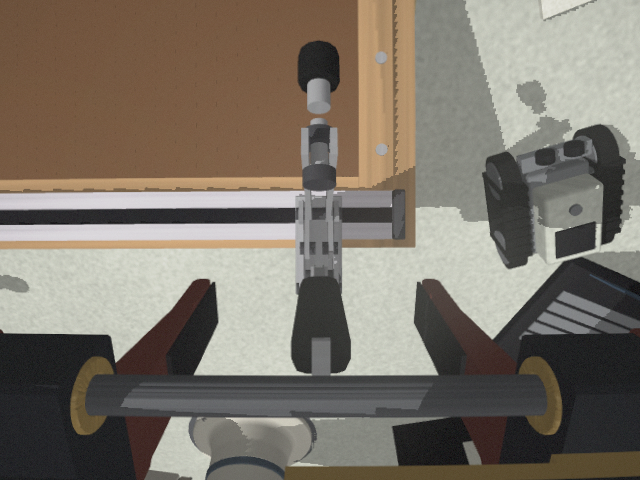

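View pics/s3.png

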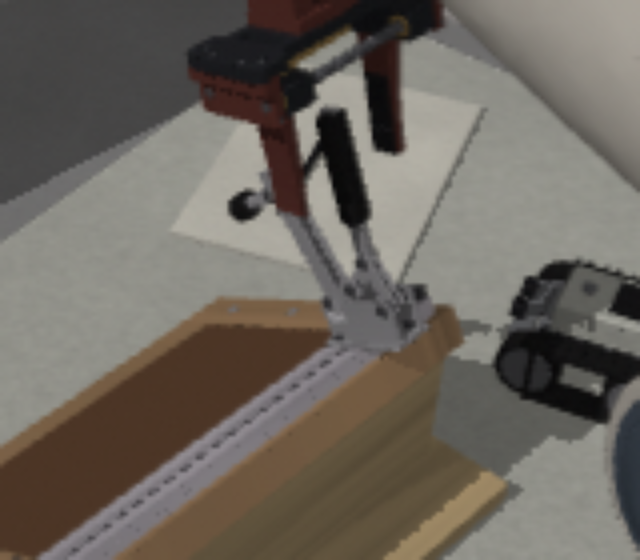

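The fingers straddle the handle, whose end is at x≈0.168, y≈0.127. Next I'll close, slide to y=0.009 and check.

Run:
```python
from h import *
B.close();s=B.state();print(s["finger_gap"],s["time"],W2S(s["ee_pos"])+TZ*.047)
B.move_l(tcp_for_grasp([.165,.009,.152]),speed=0.06)
s=B.state();print(s["finger_gap"],s["time"],W2S(s["ee_pos"])+TZ*.047,R.T@s["ft_force"])
d=B.get_image("scene");P,ok=cloud(d);S=W2S(P)
a=d["frame"][140:360,180:400];cv2.imwrite('pics/z4.png',cv2.resize(a,None,fx=2.7,fy=2.7,interpolation=2))
m=ok&(S[...,2]>.03)&(S[...,2]<.125)&(S[...,0]>.03)&(S[...,0]<.17)&(abs(S[...,1]-.009)<.035)
for lo in np.arange(.03,.13,.02):
    k=S[m&(S[...,2]>lo)&(S[...,2]<lo+.02)]
    if len(k): print(lo.round(2),len(k),np.percentile(k[:,1],[5,50,95]).round(4),k[:,0].mean().round(3))
d=B.get_image("wrist");cv2.imwrite('pics/w4.png',d["frame"])
```

```text
0.01979224410224572 32.3833 [0.1650379  0.12521728 0.15208447]
0.01977344854160522 34.4667 [0.16524983 0.00893468 0.15182775] [ 5.11134623  1.21163917 -1.58397774]
0.03 38 [-0.0038 -0.0025  0.0219] 0.144
0.05 105 [-0.0031  0.0031  0.0211] 0.138
0.07 40 [0.0015 0.008  0.0166] 0.149
0.09 14 [0.0019 0.0076 0.0133] 0.144
0.11 63 [-0.0004  0.0053  0.0185] 0.097
```

View pics/z4.png

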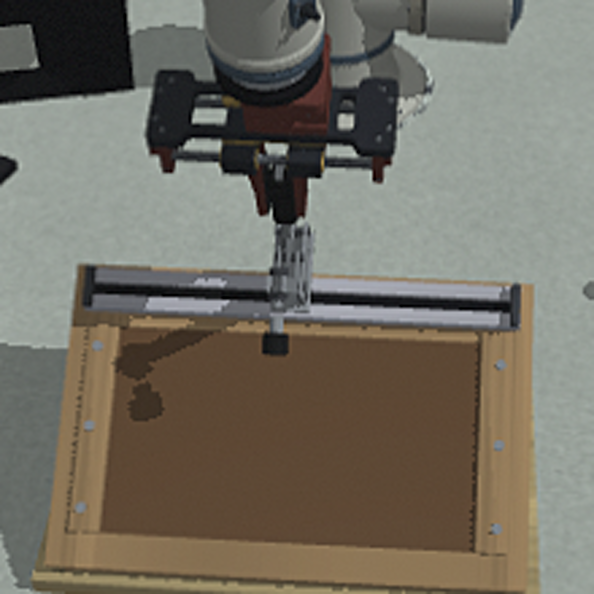

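View pics/w4.png

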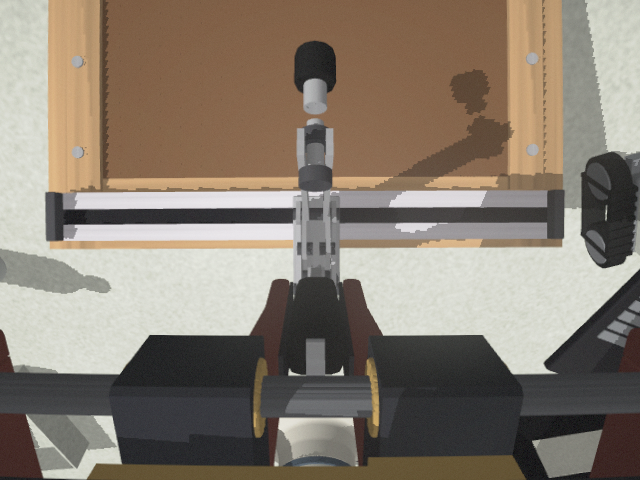

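The clamp is at y≈0.009 and centred in the fingers, with a gap of 19.8 mm. Next I'll swing the handle along its arc.

Run:
```python
from h import *
for i,(a,c) in enumerate(ARC[1:]):
    B.move_l(tcp_for_grasp([.165+a/1e3,.009,.152+c/1e3]),speed=0.05)
    s=B.state();print((a,c),round(s["time"],2),(W2S(s["ee_pos"])+TZ*.047).round(4),(R.T@s["ft_force"]).round(1),round(s["finger_gap"],4),flush=True)
    if i==3:
        d=B.get_image("side");cv2.imwrite('pics/s5a.png',cv2.resize(d["frame"][120:300,230:410],None,fx=3.3,fy=3.3))
d=B.get_image("side");cv2.imwrite('pics/s5.png',cv2.resize(d["frame"][120:300,230:410],None,fx=3.3,fy=3.3))
d=B.get_image("scene");np.savez("pics/scene5.npz",**d);cv2.imwrite('pics/z5.png',cv2.resize(d["frame"][140:360,180:400],None,fx=2.7,fy=2.7,interpolation=2))
```

```text
(21, -5) 35.15 [0.1839 0.009  0.148 ] [-5.2  1.2  2.1] 0.0199
(35, -14) 35.63 [0.1988 0.009  0.1411] [-1.8  0.4 10. ] 0.0197
(42, -26) 36.06 [0.2085 0.0089 0.1316] [ 9.7  2.  18. ] 0.0195
(47, -50) 36.7 [0.2159 0.0089 0.1065] [21.2  1.2 13. ] 0.0197
(48, -69) 37.28 [0.216  0.0089 0.0852] [17.3  1.4  4.2] 0.0202
(48, -86) 37.77 [0.2153 0.0089 0.0674] [14.   1.3  1.5] 0.0201
```

View pics/s5.png

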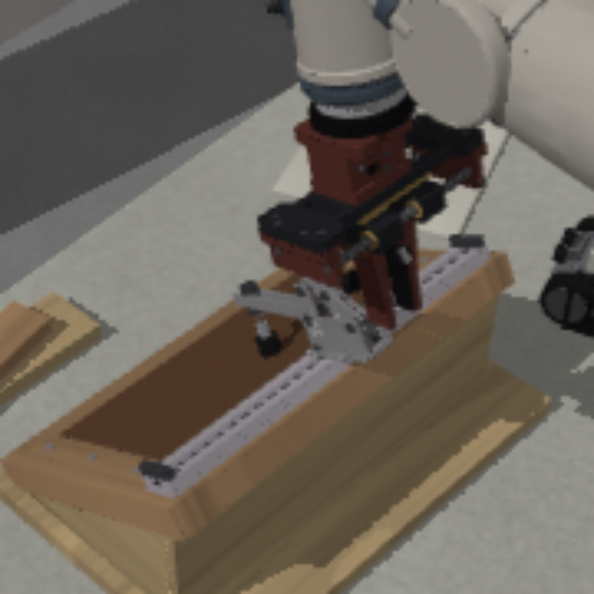

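View pics/z5.png

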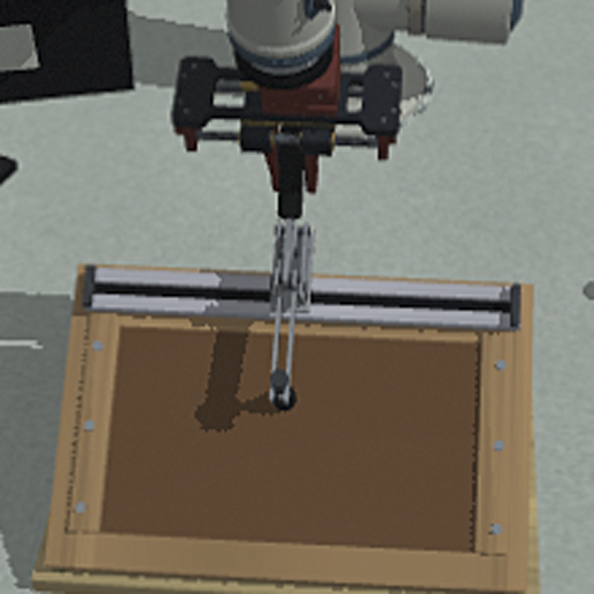

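The arm isn't closed yet. In the side view the foot is still off the skin at (268,345), and the handle has slipped in the fingers. I'll release, look at the handle, then push it down with closed fingers.

Run:
```python
from h import *
B.gripper_open()
B.move_l(tcp_for_grasp([.215,.009,.16]),speed=0.2)
B.move_l(tcp_for_grasp([.215,.009,.19]),speed=0.2)
print(B.state()["time"])
for n in ("scene","side","wrist"):
    d=B.get_image(n);P,ok=cloud(d);S=W2S(P);f=d["frame"]
    m=ok&(S[...,2]>.03)&(S[...,2]<.19)&(S[...,0]>.15)&(S[...,0]<.29)&(abs(S[...,1]-.009)<.016)&(f.max(-1)<75)
    Q=S[m];print(n,len(Q))
    for lo in np.arange(.15,.29,.01):
        k=Q[(Q[:,0]>lo)&(Q[:,0]<=lo+.01)]
        if len(k)>2: print(lo.round(3),len(k),np.percentile(k[:,2],[5,50,95]).round(4),np.median(k[:,1]).round(4))
    cv2.imwrite(f'pics/{n}6.png',f)
    if n=="side": cv2.imwrite('pics/s6.png',cv2.resize(f[120:300,230:410],None,fx=3.3,fy=3.3))
```

```text
39.925
scene 319
0.16 16 [0.0439 0.0501 0.0849] 0.0065
0.17 45 [0.0802 0.0851 0.0904] 0.0093
0.18 41 [0.0843 0.0892 0.0942] 0.0094
0.19 44 [0.088  0.0921 0.096 ] 0.0098
0.2 39 [0.091  0.0961 0.1017] 0.0089
0.21 40 [0.0928 0.0986 0.1012] 0.0088
0.22 44 [0.0981 0.1023 0.1063] 0.0093
0.23 42 [0.1025 0.1065 0.1108] 0.0096
0.24 6 [0.1054 0.1066 0.1087] 0.0113
side 169
0.15 3 [0.0307 0.0316 0.0465] 0.0195
0.16 18 [0.0305 0.0402 0.0791] 0.0111
0.17 19 [0.0418 0.0768 0.0866] -0.0019
0.18 17 [0.074  0.083  0.0894] -0.0019
0.19 17 [0.0783 0.0866 0.0934] -0.0007
0.2 16 [0.082  0.0882 0.0963] -0.0015
0.21 16 [0.0857 0.0932 0.1   ] -0.0013
0.22 17 [0.0898 0.0972 0.1025] -0.0009
0.23 20 [0.0918 0.0987 0.1068] -0.0004
0.24 26 [0.0953 0.1017 0.1072] 0.0018
wrist 3631
0.16 114 [0.0457 0.082  0.0837] 0.0097
0.17 456 [0.0828 0.0856 0.0877] 0.009
0.18 440 [0.0864 0.0891 0.0913] 0.009
0.19 477 [0.0897 0.0924 0.0946] 0.009
0.2 494 [0.0929 0.0959 0.0981] 0.0097
0.21 512 [0.0965 0.0992 0.1015] 0.009
0.22 521 [0.0997 0.1027 0.1049] 0.009
0.23 533 [0.1032 0.106  0.1078] 0.009
0.24 84 [0.105  0.1067 0.1078] 0.0097
```

View pics/s6.png

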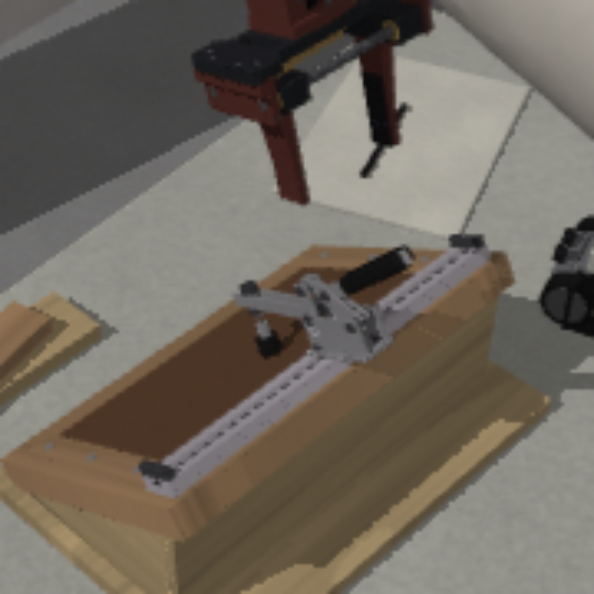

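View pics/wrist6.png

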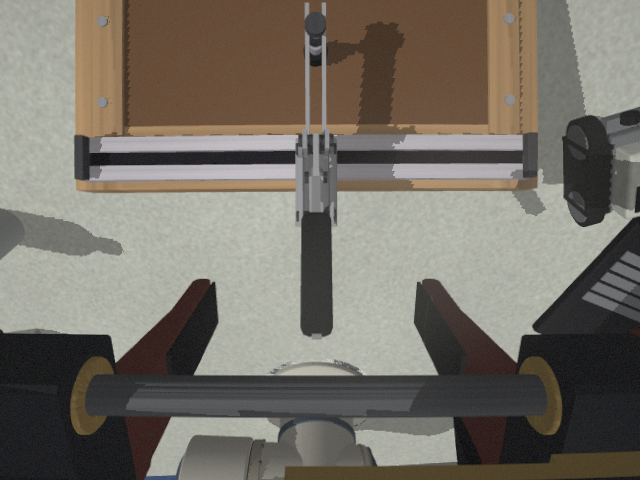

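Everything is at y=9 mm and the handle is about 19° short of locked, with its upper face at z≈99 mm. I'll push it down with closed fingers, watching the force.

Run:
```python
from h import *
B.close()
B.move_l(tcp_for_tip([.21,.009,.115]),speed=0.15)
b,_=rd(4);z=.103
B.move_l(tcp_for_tip([.21,.009,z]),speed=0.1)
while 1:
    f,p=rd(3);f=f-b;print(round(z,4),p.round(4),f.round(1),flush=True)
    if f[2]>28 or z<.071: break
    z-=.002
    B.move_l(tcp_for_tip([.21,.009,z]),speed=0.04)
print(B.state()["time"])
d=B.get_image("side");cv2.imwrite('pics/s7.png',cv2.resize(d["frame"][120:300,230:410],None,fx=3.3,fy=3.3))
```

```text
0.103 [0.2099 0.009  0.1037] [0.  0.3 0.3]
0.101 [0.21   0.009  0.1015] [ 0.4 -0.1  1.2]
0.099 [0.2101 0.009  0.0991] [0.9 0.6 1.3]
0.097 [0.2101 0.009  0.097 ] [1.2 0.7 2. ]
0.095 [0.21   0.009  0.0949] [1.  0.6 2.2]
0.093 [0.21   0.009  0.0929] [1.2 0.3 2.4]
0.091 [0.21   0.009  0.0908] [0.6 0.3 2.3]
0.089 [0.21   0.009  0.0888] [ 1.4 -0.   2.4]
0.087 [0.21   0.009  0.0868] [0.9 0.  1.4]
0.085 [0.21   0.009  0.0848] [0.7 0.1 1.2]
0.083 [0.21   0.009  0.0828] [1.1 0.4 0.2]
0.081 [0.21   0.009  0.0807] [ 0.  -0.3  0.4]
0.079 [0.21   0.009  0.0788] [ 0.3  0.1 -0.7]
0.077 [0.21   0.009  0.0769] [-0.1  0.1 -0.2]
0.075 [0.21   0.009  0.0749] [-0.2 -0.  -0.1]
0.073 [0.21   0.009  0.0729] [ 0.6  0.1 -0.3]
0.071 [0.21   0.009  0.0709] [-0.1  0.2  0. ]
46.675
```

View pics/s7.png

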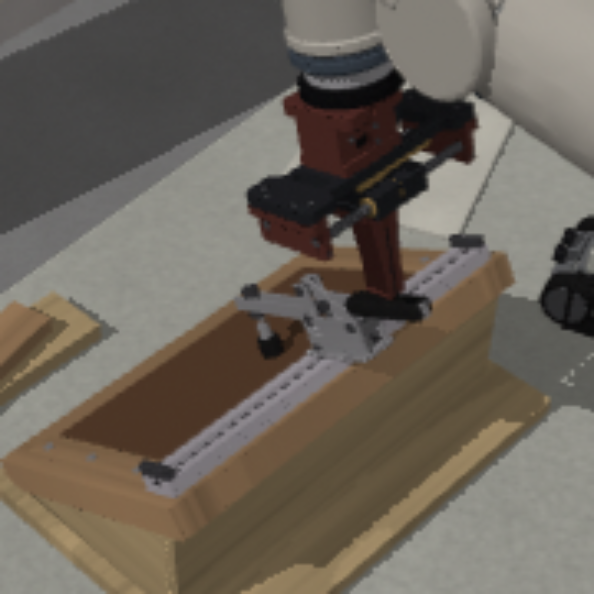

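Run:
```python
from h import *
B.move_l(tcp_for_tip([.215,.009,.15]),speed=0.2)
print(B.state()["time"])
for n in ("scene","wrist","side"):
    d=B.get_image(n);P,ok=cloud(d);S=W2S(P);f=d["frame"]
    m=ok&(S[...,2]>.03)&(S[...,2]<.13)&(S[...,0]>.15)&(S[...,0]<.29)&(abs(S[...,1]-.009)<.016)&(f.max(-1)<75)
    Q=S[m];print(n,len(Q))
    for lo in np.arange(.16,.29,.015):
        k=Q[(Q[:,0]>lo)&(Q[:,0]<=lo+.015)]
        if len(k)>2: print(lo.round(3),len(k),np.percentile(k[:,2],[5,50,95]).round(4),np.median(k[:,1]).round(4))
    m=ok&(S[...,2]>.003)&(S[...,2]<.1)&(S[...,0]>.0)&(S[...,0]<.09)&(abs(S[...,1]-.009)<.016)
    Q=S[m]
    for lo in np.arange(0,.09,.01):
        k=Q[(Q[:,0]>lo)&(Q[:,0]<=lo+.01)]
        if len(k)>2: print(" arm",lo.round(3),len(k),np.percentile(k[:,2],[5,50,95]).round(4),np.median(k[:,1]).round(4))
    cv2.imwrite(f'pics/{n}8.png',cv2.resize(f[120:300,230:410],None,fx=3.3,fy=3.3) if n=="side" else cv2.resize(f[180:300,220:340],None,fx=5,fy=5) if n=="scene" else f)
```

```text
47.2667
scene 296
0.16 55 [0.0435 0.0644 0.0696] 0.0102
0.175 53 [0.0617 0.0663 0.0705] 0.0087
0.19 55 [0.0629 0.0664 0.0703] 0.0095
0.205 52 [0.061  0.0659 0.0705] 0.0087
0.22 54 [0.0605 0.0661 0.0698] 0.0098
0.235 20 [0.0627 0.0667 0.0694] 0.0082
 arm 0.0 3 [0.0034 0.0037 0.004 ] -0.0038
 arm 0.01 12 [0.0036 0.0492 0.0606] 0.0085
 arm 0.02 50 [0.0057 0.045  0.0637] 0.0102
 arm 0.03 49 [0.0116 0.0628 0.0692] 0.0049
 arm 0.04 21 [0.0503 0.0582 0.0662] 0.0072
 arm 0.05 19 [0.0031 0.057  0.0592] 0.0134
 arm 0.06 22 [0.003  0.0523 0.0592] 0.0074
 arm 0.07 20 [0.0048 0.0551 0.0586] 0.0037
 arm 0.08 23 [0.0032 0.0557 0.0582] 0.0138
wrist 2357
0.16 444 [0.0479 0.0655 0.0671] 0.0097
0.175 667 [0.0635 0.0659 0.0672] 0.0091
0.19 672 [0.0634 0.0658 0.0671] 0.0091
0.205 501 [0.0632 0.0655 0.067 ] 0.0091
0.22 46 [0.0647 0.0657 0.0666] 0.0084
0.235 27 [0.0642 0.0654 0.0666] 0.009
 arm 0.03 570 [0.0158 0.0463 0.0657] 0.0084
 arm 0.04 421 [0.0065 0.0573 0.065 ] 0.0084
 arm 0.05 145 [0.056  0.0569 0.0583] 0.0038
 arm 0.06 155 [0.0554 0.0566 0.0578] 0.0131
 arm 0.07 155 [0.055  0.0561 0.0575] 0.0131
 arm 0.08 150 [0.0546 0.0557 0.0569] 0.0084
side 208
0.16 35 [0.0324 0.0447 0.0663] 0.0037
0.175 35 [0.0546 0.0645 0.0668] -0.0006
0.19 30 [0.0545 0.063  0.0665] -0.0006
0.205 33 [0.0536 0.0627 0.0663] -0.0006
0.22 34 [0.0534 0.0641 0.0671] 0.0002
0.235 38 [0.0521 0.0609 0.0656] 0.0027
 arm 0.01 4 [0.0482 0.0524 0.057 ] -0.0001
 arm 0.02 18 [0.0046 0.0485 0.0653] 0.0009
 arm 0.03 76 [0.0051 0.0294 0.0643] 0.0028
 arm 0.04 26 [0.0116 0.0505 0.0641] 0.0021
 arm 0.05 11 [0.0472 0.0534 0.057 ] 0.0004
 arm 0.06 19 [0.0448 0.0519 0.0567] 0.0005
 arm 0.07 17 [0.046  0.0519 0.0564] 0.0012
 arm 0.08 13 [0.046  0.052  0.0558] -0.0001
```

View pics/side8.png

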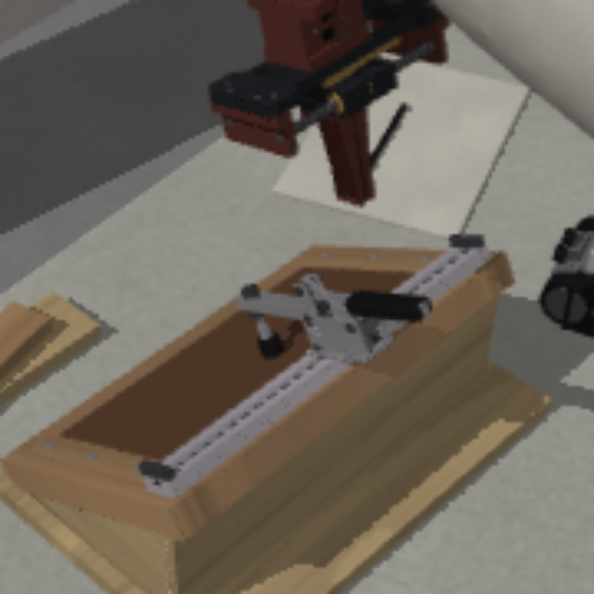

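View pics/scene8.png

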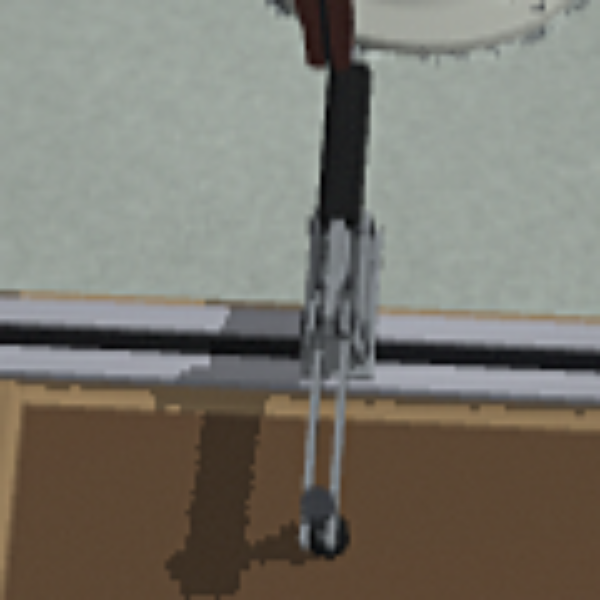

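The handle now lies flat, having snapped about 3 mm beyond where the fingers left it. The arm is 2–3° short of flat, which matches about 1.26 rad. I'll press once gently on the handle to confirm it's on its stop, then retreat.

Run:
```python
from h import *
B.move_l(tcp_for_tip([.21,.009,.08]),speed=0.15);b,_=rd(4);z=.0705
B.move_l(tcp_for_tip([.21,.009,z]),speed=0.1)
while 1:
    f,p=rd(3);f=f-b;print(round(z,4),p[2].round(4),f.round(1),flush=True)
    if f[2]>8 or z<.063: break
    z-=.0008
    B.move_l(tcp_for_tip([.21,.009,z]),speed=0.04)
B.move_l(tcp_for_tip([.22,.009,.17]),speed=0.2)
print(B.state()["time"])
d=B.get_image("wrist");S=W2S(cloud(d)[0]);f=d["frame"]
m=(S[...,2]>.03)&(S[...,0]>.175)&(S[...,0]<.205)&(abs(S[...,1]-.009)<.008)&(f.max(-1)<75);print(m.sum(),np.median(S[m],0))
d=B.get_image("scene");a=np.load("pics/scene0.npz")["frame"]
df=(cv2.absdiff(a,d["frame"]).max(-1)>40)
for nm,(u0,v0,u1,v1) in dict(rover=(120,235,180,295),bottle=(440,212,480,270),tray=(485,292,545,362)).items(): print(nm,df[v0:v1,u0:u1].mean())
cv2.imwrite("pics/end.png",d["frame"])
```

```text
0.0705 0.071 [-0.2  0.  -0.2]
0.0697 0.07 [-0.1  0.1 -0.3]
0.0689 0.0689 [-0.1 -0.2  0.1]
0.0681 0.0681 [-0.1  0.4 -0.6]
0.0673 0.0674 [ 0.5 -0.4  0.4]
0.0665 0.0667 [0.4 0.  1.3]
0.0657 0.0659 [-0.1 -0.1  2.8]
0.0649 0.0651 [-0.8  0.2  3.5]
0.0641 0.0643 [-0.8 -0.1  4.6]
0.0633 0.0635 [-1.3  0.1  5.6]
0.0625 0.0628 [-1.6  0.1  6.6]
51.7833
1372 [0.18605639 0.00931875 0.06639425]
rover 0.0975
bottle 0.0
tray 0.0
```

View pics/end.png

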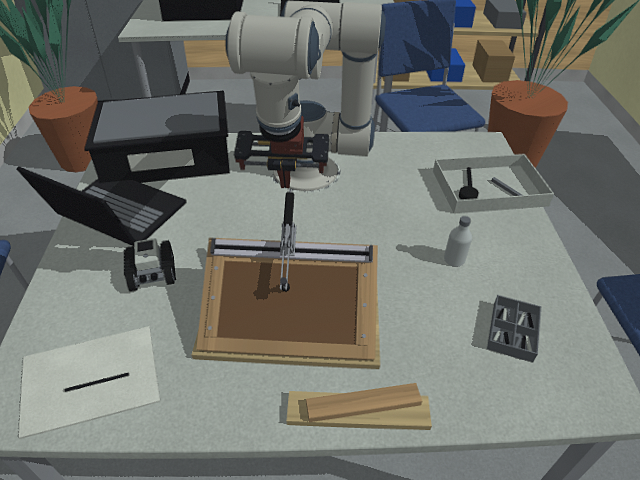

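The handle sprang back to z≈66 mm after the test push, so it's on its stop. The rover, bottle and tray sit at the same pixels as at the start; the rover's pixel change looks like a shift in shading. Handing in.

```bash
python3 -c "
from bench import *
job_done();print(state()['time'])"
```

```text
the job is handed in; nothing more can be done
the job is handed in; nothing more can be done
```

I found the rib at y ≈ +9 mm from the skin's middle, slid the clamp there, locked it, and handed the job in at about 52 s. No verdict was reported.

**Finding the rib:** I pressed the skin with closed fingers at eight places. It gave only 0.10–0.13 mm/N from −10 to +30 mm, rising to 0.4–0.7 mm/N (1.1 at −70 mm) on either side. A final press at 9 mm reached 4.2 N with the clamp still open.

**Locking the clamp:** I pinched the handle, slid the clamp from y ≈ 125 to 9 mm and swung it down. It slipped in the fingers about 19° short of locked, so I let go and pushed it over with closed fingers. It then snapped past dead centre.

**Last checks:**
- **Lock:** The handle lies flat and returned to the same place after a 6–7 N test push. The arm is 2–3° short of flat, which matches about 1.26 rad. The foot stands at about x = 35 mm, y = 9 mm. I had no direct reading of foot force or rib load.
- **Bystanders:** The bottle and tray pictures are unchanged. About 10% of the pixels around the rover changed; it looks to be in the same place, and I put that down to shadow, but I did not measure its position.

**Disagreements:**
- **Fingertips:** They stood about 29 mm behind the reported TCP, not 8 mm ahead as stated. I found this when the first press met nothing, and corrected for it from the depth pictures and by touch.
- **Handle height:** The locked handle's upper face measured about 66 mm out of the skin, where the description implies 74 mm. I did not resolve this.

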